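Clear the carton and flip the parts bin's lid open

ROBOT

A 6-joint arm with a two-finger parallel gripper is mounted at the origin on the work surface. World frame = base frame: x ahead of the robot, y to its left, z up, the work surface at z = 0. Lengths are in m, angles in degrees, forces in N, time in s.
With the tool pointing down it reaches from about 0.35 to 0.875 m from the base axis. Payload 4.2 kg.
Tool frame: the origin (TCP) lies on the centre line of the jaws, within the pads' length; the fingertips stand 17 mm ahead of it and the grasp point (between the pads) lies 2 mm behind it; z points along the fingers, y is the direction in which the jaws open and shut (so a half turn about z gives the same grasp; the last joint's range is limited). The gripper opens to 87 mm and grips with 3 to 60 N. Pads are 19 mm wide; open, the fingers measure 117 mm over their backs; the gripper's body (75 mm by 190 mm) begins 51 mm behind the grasp point.
Start: joints at [14.817, 22.042, 0.453, 0, -68.411, -14.817], TCP at [0.625, 0, 0.24] pointing down, gripper open.
Joint ranges: [-179.83, 179.83], [-69.29, 118.12], [-61.27, 80.66], [-181.25, 117.63], [-171.15, -9.14], [-177.46, 177.46]. Speed limits (degrees/s): [159.86, 159.86, 180, 180, 180, 180].

INTERFACE

Orientations are given as a 3x3 rotation matrix whose columns are the frame's x, y, z axes.
In Python, from station import * gives the robot as it stands.
- The arm moves only by the tool play_rows, never from a script. Its argument "targets" is a list that holds one entry, the list of rows, each a list of 5 numbers: the closure, from 0 (fully open) to 1 (shut), then the shift along the world's x, y, z in m, then the turn about the world's z in rad. In form: [[[gripper, x, y, z, twist], ...]]. A call has 1 to 5 rows; each row is the pose to reach, as a shift and turn from the pose commanded when the call began; what a row does not reach only later rows make up. A row lasts 1/12 s, in which the tool goes at most 41.7 mm and 7.16 degrees, less where a joint would pass 70% of its speed; a pose out of reach is approached as far as the arm can. A call with a gripper value outside its range is refused whole. The fingers move at their own pace and stop on an object; the grip force is fixed at half the most. Time passes only in rows, so rows that repeat a pose let the fingers close. It gives the time, the measured TCP pose, the force and the opening at its end, in the units of the state.
- sense(): the state, without advancing time (a new reading comes with each control period).
- capture(name): name is "scene" or "side" or "wrist"; returns the picture (400x640x3 uint8, blue, green, red); there is no depth.
- get_calibration(name): a dict with "camera_matrix" (3x3 intrinsics, pixels), "T" (4x4, takes a point from camera to world coordinates). Camera axes: x right, y up, looking along -z (the intrinsics and any distortion apply to the point x, -y, -z); pixel columns grow to the right and rows downward; lengths in m; the calibration is good to about 2 mm. A picture is of the moment at which its call begins: read the wrist's pose just before it. get_calibration takes no time and is no camera call; for the wrist camera it gives the pose at the moment of the call.
- finish_job(): hands the job in, once; it reports no verdict.
The state is a dict: "time_s": time; "joints": joint angles; "joint_velocities": joint speeds; "effort": joint torques, N m; "tcp_pos": TCP position; "ee_rot": TCP orientation; "wrist_force": force on the tool from outside, world axes, zero at the start; "moment": the same for the moment, N m; "gripper_width": opening from 0.0 (shut) to 1.0 (fully open).
Only numpy, scipy, OpenCV 4.12 (cv2) and the standard library are available. Lean on these libraries where they do the work, as an engineer would, in place of code of your own. Each camera call takes 0.05 s, during which the arm holds its last target. There are 200 camera calls.

TASK

A small carton stands right behind the narrow lidded bin, in the way of its lid. With the outside of the fingers slide the carton along the bin's back, upright and never picked up, until all of it is past the end of the bin with a couple of finger-widths to spare; then push the narrow bin's lid up by its front lip with the fingertips and flip it over backwards past upright, so that it lies fully open against its stop by its own weight. Leave the wide bin shut and everything else where it stands.

Things in the scene. Friction and masses are not known exactly. Their poses are not given: they have to be found in the camera images.
- narrow_bin: The narrow one of two white plastic bins with grey lids, fixed to the bench: 110 mm deep (its x), 110 wide (its y), 80 high. Origin: centre of its underside. Its x axis points from its front (lip side) to its back (hinge side), z up. Its front faces the robot's left (world +y) within 0.3 rad, so its +y points roughly away from the robot. It may stand left or right of the wide bin.
- narrow_lid (a joint): Angle of the narrow bin's lid in rad: 0 shut, 1.57 upright, 2.2 fully open against its stop (leaning back 36 degrees beyond upright). A 200 g rigid plate, 5 mm thick, on a free-running hinge: it falls shut below about 1.5 and falls open above about 1.65.
- narrow_lid_lip (a point): Middle of the front edge, at the underside, of the lip of the narrow bin's lid. The lip is 70 mm wide (along y), 5 thick and overhangs the bin's front wall by 28 mm; underside 80 mm above the bench when shut, only air beneath it. It moves with the lid, 138 mm from the hinge. Its axes are the lid's: x from the lip towards the hinge, z the normal of the lid's outer face.
- narrow_lid_hinge (a point): Middle of the hinge line of the narrow bin's lid, at its back top edge, 80 mm above the bench; the hinge runs along the bin's y. Its axes turn with the lid. The open lid reaches about 81 mm behind the hinge.
- carton_mid (a point): Centre of the loose upright cardboard carton, 45 mm (its x) by 110 (its y) by 120 high, about 300 g; 60 mm above the bench. It starts 8 to 14 mm behind the narrow bin's back wall, its long side along it, up to 25 mm off the bin's middle along y. Pushed on an end face below half its height it slides, higher it tips. On the side away from the robot (bin's +y) some 120 mm of bench is free.
- wide_bin: The wide one of the two lidded bins, fixed: 110 mm deep, 170 mm wide, 80 mm high, otherwise like the narrow one and facing the same way. Origin: centre of its underside; x from front to back. To be left shut.
- wide_lid (a joint): Angle of the wide bin's lid in rad, 0 shut. Must stay shut.
- note_block_mid (a point): Bystander: centre of a loose paper block, 76 x 76 x 30 mm, lying on the wide bin's lid.
- tape_roll_mid (a point): Bystander: centre of a loose roll of parcel tape lying flat, 100 mm across, 45 mm high, on the robot's side of the bins.
- pen_cup_mid (a point): Bystander: centre of a loose black cup, 72 mm across, 95 mm high.
- stapler_mid (a point): Bystander: centre of a loose stapler, 150 x 36 x 55 mm.
- glue_mid (a point): Bystander: centre of a loose standing white glue bottle, 48 mm across, 130 mm high.
- label_roll_mid (a point): Bystander: centre of a loose roll of labels lying flat, 110 mm across, 60 mm high.
- card_box_mid (a point): Bystander: centre of a loose low card box, 60 x 95 x 50 mm.
Things that resemble listed ones, but are neither listed nor needed, are in the scene too. What is shaped like the part that bears carton_mid but green is not meant.

How it is judged (in metres and radians):
On the way, in this order (a step that is already met when the one before it is completed fails the run):
1. the carton stands clear of the back of the narrow bin, past its end, upright on the bench, the lid not yet flipped ((y of carton_mid in the frame of narrow_bin above 0.1 m or y of carton_mid in the frame of narrow_bin below -0.1 m) and angle between carton_mid's own z axis and vertical below 0.1 rad and height (world z) of carton_mid below 0.066 m and value of joint narrow_lid below 0.5 rad), for 0.2 s.
2. the narrow bin's lid is over its over-center point and fully open (value of joint narrow_lid above 2.05 rad), for 0.2 s.
At the end, for the whole second after the job is handed in: The narrow bin's lid rests open at more than 2.05 rad by itself; the carton stands at rest and upright on the bench, its centre more than 100 mm from the bin's centre along the bin's y; the wide bin's lid is shut ((y of carton_mid in the frame of narrow_bin above 0.1 m or y of carton_mid in the frame of narrow_bin below -0.1 m) and angle between carton_mid's own z axis and vertical below 0.1 rad and height (world z) of carton_mid below 0.066 m and linear speed of carton below 0.02 m/s and value of joint narrow_lid above 2.05 rad and velocity of joint narrow_lid below 0.1 rad/s and value of joint wide_lid below 0.05 rad); the robot touches nothing.
It fails at once if the carton is lifted (its centre more than 15 mm above where it stood) (height (world z) of carton_mid above 0.075 m).
It fails at once if the carton is tipped by more than 0.4 rad (angle between carton_mid's own z axis and vertical above 0.4 rad).
It fails at once if the wide bin's lid is opened (value of joint wide_lid above 0.15 rad).
It fails at once if a bystander is moved by more than 30 mm (distance of any of tape_roll_mid, pen_cup_mid, stapler_mid, note_block_mid, glue_mid, label_roll_mid, card_box_mid from where it was at the start of the episode above 0.03 m).
It also fails if it takes over 62 s, if anything falls off the work surface, if the arm or the gripper's body presses on something with over 40 N, if the wrist force passes 120 N, or if a joint passes its speed limit or range.

## Working session

There is one attempt and no reset: what is moved stays moved. The work goes in short steps, Python scripts to look and compute and a tool call to move; the robot and the scene stay as the last step left them, time stands still between calls to the robot, and variables do not carry over. Pictures are saved under pics/ and viewed, on a budget of 10 in all, crops included, one or two more only if the job needs it, and the job is handed in when it is done.

Besides the shell and the picture viewer there is one more tool, called after ">>>" as a command line: name --argument value ..., lists and objects as JSON in quotes. play_rows: Moves the arm, as the interface text tells. Its arguments: {"type":"object","properties":{"targets":{"type":"array","items":{"type":"array","items":{"type":"array","items":{"type":"number"}}}}},"required":["targets"]}

```bash
ls; mkdir -p pics; python3 - <<'E'
from station import *
import cv2,numpy as np
s=sense();print(s['time_s'],s['tcp_pos'],s['ee_rot'],s['gripper_width'])
for n in ("scene","side"):
    im=capture(n);cv2.imwrite(f"pics/{n}0.png",im)
    c=get_calibration(n);print(n,np.round(c['camera_matrix'],1).tolist(),np.round(c['T'],3).tolist(),c.keys())
E
```

```text
pics
0.0 [6.24435149e-01 2.43892145e-05 2.38476789e-01] [[-1.82625260e-04 -9.99997703e-01 -2.13557478e-03]
 [-9.99999981e-01  1.82760377e-04 -6.30748682e-05]
 [ 6.34650218e-05  2.13556322e-03 -9.99997718e-01]] 0.9995105851076982
scene [[403.9, 0.0, 321.1], [0.0, 403.9, 194.8], [0.0, 0.0, 1.0]] [[-0.884, -0.299, 0.359, 1.043], [0.467, -0.556, 0.688, 0.933], [-0.006, 0.776, 0.631, 0.94], [0.0, 0.0, 0.0, 1.0]] dict_keys(['camera_matrix', 'T'])
side [[409.9, 0.0, 314.9], [0.0, 409.9, 200.5], [0.0, 0.0, 1.0]] [[-0.948, 0.224, -0.228, 0.235], [-0.319, -0.635, 0.703, 0.939], [0.013, 0.739, 0.673, 0.985], [0.0, 0.0, 0.0, 1.0]] dict_keys(['camera_matrix', 'T'])
```

View pics/scene0.png

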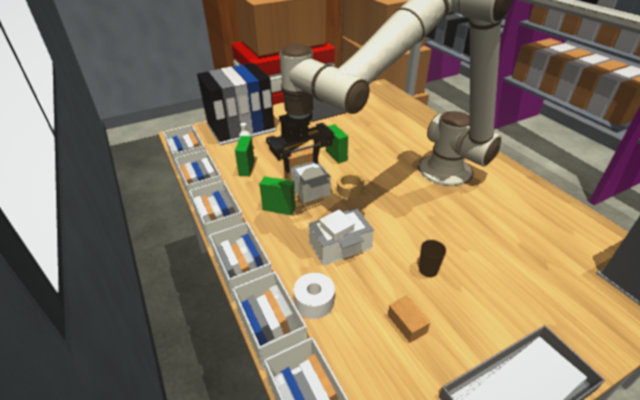

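View pics/side0.png

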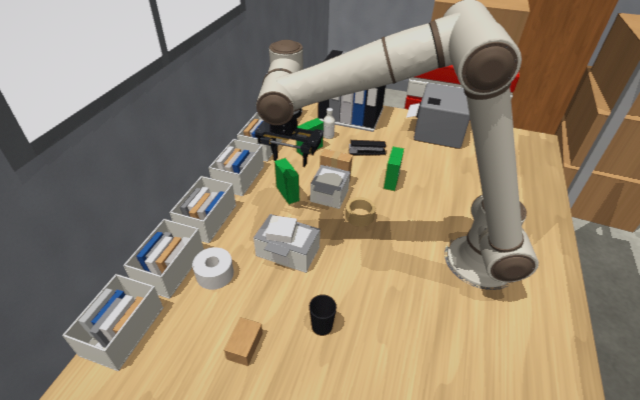

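The scene picture shows the narrow bin at about (310,183) with the brown carton behind it at (300,160). Green lookalikes stand at (277,195), (244,155) and (338,143), and the wide bin is at (340,235). In the side picture the narrow bin is at (330,185) and the carton at (337,160). Next I'll look closer, with the wrist camera as well.

```bash
python3 - <<'E'
from station import *
import cv2,numpy as np
c=get_calibration("wrist");im=capture("wrist");cv2.imwrite("pics/wrist0.png",im)
print(np.round(c['camera_matrix'],1).tolist(),np.round(c['T'],3).tolist())
s=cv2.imread("pics/side0.png")[100:240,240:415]
a=cv2.resize(s,None,fx=4,fy=4,interpolation=cv2.INTER_CUBIC)
cv2.imwrite("pics/side0c.png",a)
E
```

```text
[[344.0, 0.0, 321.4], [0.0, 344.0, 197.3], [0.0, 0.0, 1.0]] [[-1.0, 0.0, 0.002, 0.625], [-0.001, -0.968, -0.249, -0.069], [0.001, -0.249, 0.968, 0.384], [0.0, 0.0, 0.0, 1.0]]
```

View pics/wrist0.png

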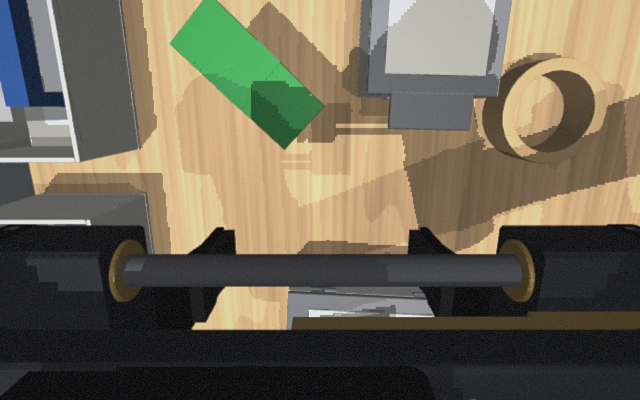

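View pics/side0c.png

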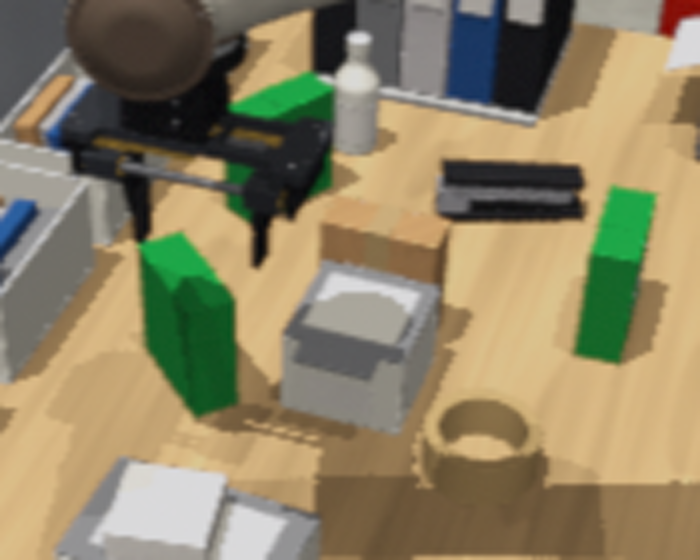

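The wrist picture shows the narrow bin at (435,50) with its lip front edge at about (389,128)–(470,130). The tape roll is at (545,110), the green lookalike at (245,75), and the wide bin lies under the gripper. The side crop shows the carton right behind the bin and free bench on its far side. I'll move back and up so the wrist camera sees the bin and carton from above.

>>> play_rows --targets '[[[0, -0.02, -0.04, 0.04, 0], [0, -0.04, -0.08, 0.07, 0], [0, -0.05, -0.12, 0.09, 0], [0, -0.05, -0.15, 0.1, 0], [0, -0.05, -0.15, 0.1, 0]]]'

```text
time_s: 0.57
tcp_pos: [0.5743, -0.1529, 0.3425]
ee_rot: [[-0.001, -1.0, 0.004], [-1.0, 0.001, -0.001], [0.001, -0.004, -1.0]]
wrist_force: [0.5, 0.0, -0.6]
gripper_width: 1.0
```

```bash
cat > h.py <<'E'
from station import *
import cv2,numpy as np
def ray(c,u,v,z):
    K=np.array(c['camera_matrix']);T=np.array(c['T'])
    d=T[:3,:3]@np.array([(u-K[0,2])/K[0,0],-(v-K[1,2])/K[1,1],-1]);o=T[:3,3]
    return np.round((o+d*(z-o[2])/d[2])[:2],4)
E
python3 - <<'E'
from h import *
s=sense();print(s['tcp_pos'],s['time_s'])
c=get_calibration("wrist");im=capture("wrist");cv2.imwrite("pics/wrist1.png",im)
import pickle;pickle.dump(c,open("w1.pkl","wb"))
E
```

```text
[ 0.57432118 -0.15289077  0.34253678] 0.5667
```

View pics/wrist1.png

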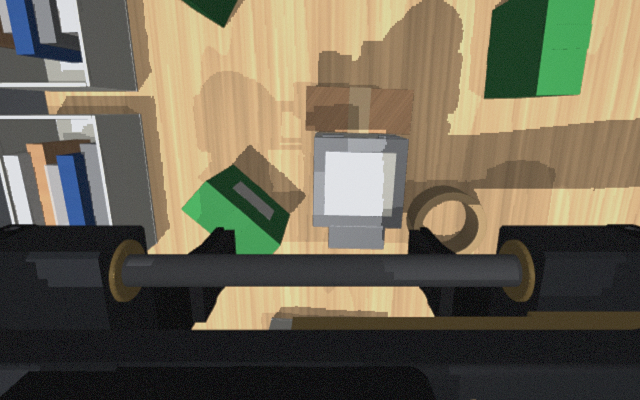

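The picture shows the lid at (313–407, 137–228), the lip's front edge at (329,247)–(384,249), and the carton top at (306–413, 86–132). The green box is at (240,210), and free bench lies to the left (+x) of the carton. Now I'll compute positions.

```bash
python3 - <<'E'
from h import *
import pickle;c=pickle.load(open("w1.pkl","rb"))
im=cv2.imread("pics/wrist1.png")
P=lambda n,pts,z:print(n,[ray(c,u,v,z).tolist() for u,v in pts])
P("lid BL BR FL FR",[(314,137),(407,137),(313,226),(404,230)],.083)
P("lip",[(329,247),(384,249)],.083)
P("carton BL BR FR FL",[(307,86),(413,88),(412,133),(306,130)],.12)
P("green top",[(182,209),(208,178),(290,212)],.12)
P("green back",[(225,27)],.0)
P("green right",[(484,96),(536,93),(581,94)],.0)
P("tape",[(407,218),(470,215)],.045)
P("boxes left",[(137,88),(155,95),(155,245)],.08)
hsv=cv2.cvtColor(im,cv2.COLOR_BGR2HSV)
print("top",hsv[110,330],hsv[110,390],hsv[50,280],hsv[160,310:318].tolist())
m=cv2.inRange(hsv[60:136,290:430],(0,70,60),(14,255,170))
cs,_=cv2.findContours(m,0,2);k=max(cs,key=cv2.contourArea);r=cv2.minAreaRect(k);print(cv2.contourArea(k),(cv2.boxPoints(r)+[290,60]).tolist())
g=((hsv[:,:,1]<45)*255).astype(np.uint8)[132:252,295:415]
cs,_=cv2.findContours(g,0,2);k=max(cs,key=cv2.contourArea);print(cv2.contourArea(k),(cv2.approxPolyDP(k,3,True)[:,0]+[295,132]).tolist())
E
```

```text
lid BL BR FL FR [[0.5847, -0.1899], [0.4766, -0.1898], [0.5866, -0.0807], [0.4734, -0.0755]]
lip [[0.5666, -0.0527], [0.4971, -0.0501]]
carton BL BR FR FL [[0.5905, -0.2441], [0.4824, -0.2421], [0.4805, -0.1969], [0.5921, -0.2]]
green top [[0.7315, -0.1134], [0.6996, -0.1486], [0.611, -0.11]]
green back [[0.7017, -0.3249]]
green right [[0.3554, -0.2384], [0.2855, -0.2423], [0.2244, -0.2409]]
tape [[0.4609, -0.079], [0.3765, -0.0832]]
boxes left [[0.7853, -0.2447], [0.7657, -0.237], [0.7879, -0.054]]
top [ 13 103 109] [ 14 110 135] [ 19  89 221] [[16, 96, 189], [17, 94, 187], [15, 97, 182], [14, 74, 144], [109, 15, 138], [105, 10, 147], [100, 10, 146], [110, 11, 145]]
1644.0 [[306.0, 86.0], [348.0, 86.0], [348.0, 131.0], [306.0, 131.0]]
9546.0 [[316, 133], [313, 225], [329, 227], [329, 247], [382, 248], [384, 228], [400, 227], [408, 140], [393, 134]]
```

>>> play_rows --targets '[[[1, -0.03, -0.017, -0.01, 0], [1, -0.06, -0.034, -0.03, 0], [1, -0.09, -0.05, -0.06, -0.013], [1, -0.12, -0.067, -0.09, -0.025], [1, -0.12, -0.067, -0.1, -0.025]]]'

```text
time_s: 1.03
tcp_pos: [0.4491, -0.2174, 0.2363]
ee_rot: [[-0.029, -1.0, -0.007], [-1.0, 0.029, 0.003], [-0.002, 0.007, -1.0]]
wrist_force: [0.2, 0.2, -0.1]
gripper_width: 0.708
```

```bash
python3 - <<'E'
from h import *
c=get_calibration("side")
for n,u,v,z in [("stapler R",240+585/4,100+170/4,.055),("stapler L",240+440/4,100+170/4,.055),("glue base",240+355/4,100+150/4,0),("lip side L,R",240+300/4,100+352/4,.08),("lipR",240+370/4,100+372/4,.08),("green r top",240+585/4,100+255/4,.12),("green r topb",240+655/4,100+190/4,.12)]: print(n,ray(c,u,v,z))
s=sense();print(s['tcp_pos'],s['gripper_width'])
c=get_calibration("wrist");im=capture("wrist");cv2.imwrite("pics/wrist2.png",im)
import pickle;pickle.dump(c,open("w2.pkl","wb"))
E
```

```text
stapler R [ 0.3901 -0.4539]
stapler L [ 0.527  -0.4049]
glue base [ 0.6402 -0.4901]
lip side L,R [ 0.5608 -0.0657]
lipR [ 0.4974 -0.0609]
green r top [ 0.3535 -0.2274]
green r topb [ 0.3122 -0.3463]
[ 0.44913713 -0.21735674  0.23634749] 0.708114100248348
```

View pics/wrist2.png

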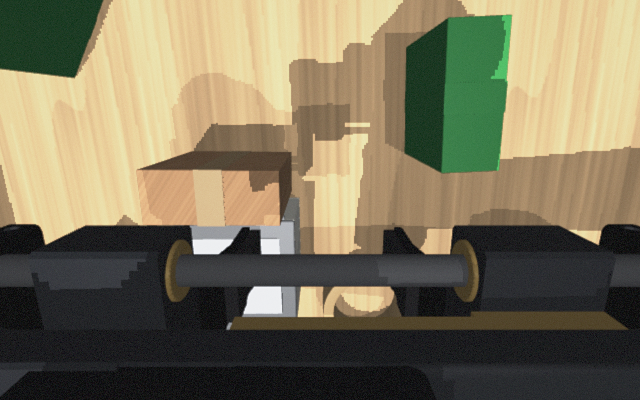

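```bash
python3 - <<'E'
from h import *
import pickle;c=pickle.load(open("w2.pkl","rb"))
for p in [(138,169),(283,164),(281,226),(140,226)]: print(p,ray(c,*p,.12))
E
```

```text
(138, 169) [ 0.589  -0.2448]
(283, 164) [ 0.4777 -0.2454]
(281, 226) [ 0.4822 -0.1954]
(140, 226) [ 0.5949 -0.1988]
```

>>> play_rows --targets '[[[1, 0.006, -0.003, 0, 0], [1, 0.006, -0.003, -0.03, 0], [1, 0.006, -0.003, -0.06, 0], [1, 0.006, -0.003, -0.06, 0], [1, 0.006, -0.003, -0.06, 0]]]'

```text
time_s: 1.5
tcp_pos: [0.4624, -0.2199, 0.1798]
ee_rot: [[-0.023, -1.0, -0.001], [-1.0, 0.023, -0.001], [0.001, 0.001, -1.0]]
wrist_force: [-0.1, -1.0, 1.5]
gripper_width: 0.284
```

>>> play_rows --targets '[[[1, -0.008, 0, 0, 0], [1, -0.008, 0, -0.03, 0], [1, -0.008, 0, -0.06, 0], [1, -0.008, 0, -0.09, 0], [1, -0.008, 0, -0.1, 0]]]'

```text
time_s: 1.92
tcp_pos: [0.4523, -0.2196, 0.0783]
ee_rot: [[-0.025, -1.0, -0.002], [-1.0, 0.025, 0.001], [-0.001, 0.002, -1.0]]
wrist_force: [0.2, -0.3, -0.5]
gripper_width: 0.014
```

>>> play_rows --targets '[[[1, 0, 0, -0.004, 0], [1, 0, 0, -0.008, 0], [1, 0, 0, -0.009, 0], [1, 0, 0, -0.009, 0]]]'

```text
time_s: 2.25
tcp_pos: [0.4542, -0.2202, 0.072]
ee_rot: [[-0.025, -1.0, 0.003], [-1.0, 0.025, -0.001], [0.001, -0.003, -1.0]]
wrist_force: [-0.3, 0.3, 0.2]
gripper_width: 0.003
```

>>> play_rows --targets '[[[1, 0.006, 0, -0.002, 0], [1, 0.012, 0, -0.002, 0], [1, 0.018, 0, -0.002, 0], [1, 0.024, -0.001, -0.002, 0], [1, 0.03, -0.001, -0.002, 0]]]'

```text
time_s: 2.67
tcp_pos: [0.4801, -0.2215, 0.0714]
ee_rot: [[-0.025, -1.0, -0.005], [-1.0, 0.025, -0.0], [0.0, 0.005, -1.0]]
wrist_force: [-13.3, 0.6, 17.4]
gripper_width: 0.005
```

```bash
python3 - <<'E'
from h import *
print(sense()['wrist_force'])
a=capture("side")[100:240,260:415];b=capture("scene")[100:240,220:375]
cv2.imwrite("pics/p1.png",cv2.resize(np.vstack([a,b]).astype(np.uint8),None,fx=2.1,fy=2.1,interpolation=cv2.INTER_CUBIC))
E
```

```text
[-13.2923658    0.63805052  17.3539523 ]
```

View pics/p1.png

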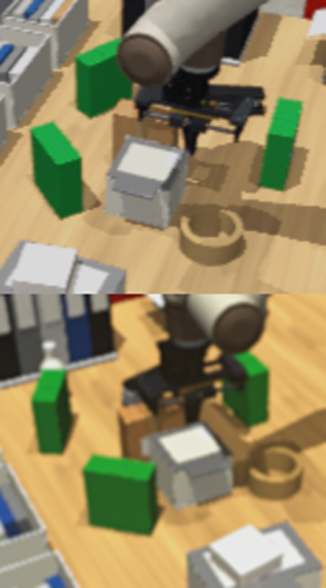

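Carton upright and sliding, but there is a 17 N upward force: the gripper body is touching the carton's top. I'll back off, raise slightly and check.

>>> play_rows --targets '[[[1, -0.006, 0, 0.002, 0], [1, -0.01, 0, 0.004, 0], [1, -0.01, 0, 0.004, 0]]]'

```text
time_s: 3.02
tcp_pos: [0.4728, -0.221, 0.0735]
ee_rot: [[-0.025, -1.0, 0.002], [-1.0, 0.025, -0.0], [0.0, -0.002, -1.0]]
wrist_force: [0.4, 0.5, -0.6]
gripper_width: 0.009
```

>>> play_rows --targets '[[[1, 0.006, 0, 0, 0], [1, 0.012, 0, 0, 0], [1, 0.016, 0, 0, 0]]]'

```text
time_s: 3.27
tcp_pos: [0.49, -0.221, 0.0726]
ee_rot: [[-0.024, -1.0, -0.0], [-1.0, 0.024, -0.0], [0.0, 0.0, -1.0]]
wrist_force: [-3.1, -0.2, 2.9]
gripper_width: 0.007
```

>>> play_rows --targets '[[[1, 0.006, 0, 0, 0], [1, 0.012, 0, 0, 0], [1, 0.018, 0, 0, 0], [1, 0.024, -0.001, 0, 0], [1, 0.03, -0.001, 0, 0]]]'

```text
time_s: 3.68
tcp_pos: [0.5177, -0.2221, 0.0726]
ee_rot: [[-0.025, -1.0, -0.005], [-1.0, 0.025, 0.0], [-0.0, 0.005, -1.0]]
wrist_force: [-6.3, 0.8, 7.6]
gripper_width: 0.006
```

```bash
python3 - <<'E'
from h import *
a=capture("side")[100:240,260:415];b=capture("scene")[100:240,220:375]
cv2.imwrite("pics/p2.png",cv2.resize(np.hstack([a,b]).astype(np.uint8),None,fx=2.5,fy=2.5,interpolation=cv2.INTER_CUBIC))
E
```

```text
(no output)
```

View pics/p2.png

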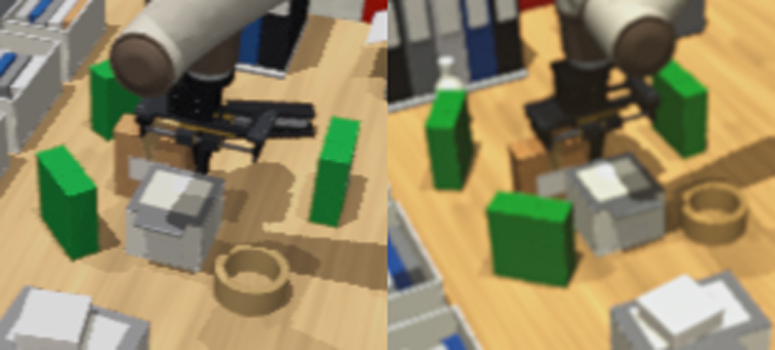

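The side and scene views show the carton sliding upright along the bin's back (left end now at about (130,150) in the left crop). I'll continue.

>>> play_rows --targets '[[[1, 0.007, 0, 0.001, 0], [1, 0.014, 0, 0.001, 0], [1, 0.021, 0, 0.001, 0], [1, 0.028, -0.001, 0.001, 0], [1, 0.035, -0.001, 0.001, 0]]]'

```text
time_s: 4.2
tcp_pos: [0.5545, -0.223, 0.0734]
ee_rot: [[-0.025, -1.0, -0.001], [-1.0, 0.025, 0.0], [-0.0, 0.001, -1.0]]
wrist_force: [-3.4, 0.4, 2.3]
gripper_width: 0.008
```

>>> play_rows --targets '[[[1, 0.007, 0, 0, 0], [1, 0.014, 0, 0, 0], [1, 0.021, 0, 0, 0], [1, 0.028, -0.001, 0, 0], [1, 0.034, -0.001, 0, 0]]]'

```text
time_s: 4.62
tcp_pos: [0.5889, -0.2241, 0.0735]
ee_rot: [[-0.025, -1.0, 0.0], [-1.0, 0.025, -0.0], [0.0, -0.0, -1.0]]
wrist_force: [-4.2, 0.7, 3.5]
gripper_width: 0.009
```

>>> play_rows --targets '[[[1, 0.004, 0, 0, 0], [1, 0.004, 0, 0, 0], [1, -0.008, 0, 0.001, 0], [1, -0.02, 0, 0.002, 0], [1, -0.02, 0, 0.01, 0]]]'

```text
time_s: 5.03
tcp_pos: [0.5658, -0.2235, 0.0821]
ee_rot: [[-0.026, -1.0, -0.003], [-1.0, 0.026, 0.001], [-0.001, 0.003, -1.0]]
wrist_force: [-0.9, 0.2, -0.9]
gripper_width: 0.003
```

Now up, and back for a view from above.

>>> play_rows --targets '[[[1, 0, 0, 0.04, 0], [1, 0, 0, 0.08, 0], [1, 0, 0.01, 0.12, 0], [1, 0.01, 0.02, 0.16, 0], [1, 0.02, 0.03, 0.2, 0]]]'

```text
time_s: 5.45
tcp_pos: [0.5883, -0.1941, 0.2857]
ee_rot: [[-0.025, -1.0, 0.004], [-1.0, 0.025, -0.001], [0.0, -0.004, -1.0]]
wrist_force: [1.5, -0.3, -0.2]
gripper_width: 0.008
```

>>> play_rows --targets '[[[1, 0.01, 0.03, 0.03, 0], [1, 0.02, 0.06, 0.05, 0], [1, 0.02, 0.07, 0.06, 0], [1, 0.02, 0.07, 0.06, 0], [1, 0.02, 0.07, 0.06, 0]]]'

```text
time_s: 5.87
tcp_pos: [0.608, -0.1237, 0.3426]
ee_rot: [[-0.024, -1.0, 0.002], [-1.0, 0.024, 0.0], [-0.0, -0.002, -1.0]]
wrist_force: [0.4, -0.1, 0.2]
gripper_width: 0.002
```

```bash
python3 - <<'E'
from h import *
s=sense();print(s['tcp_pos'],s['time_s'])
c=get_calibration("wrist");im=capture("wrist");cv2.imwrite("pics/wrist3.png",im)
import pickle;pickle.dump(c,open("w3.pkl","wb"))
E
```

```text
[ 0.60803954 -0.12371464  0.34256225] 5.8667
```

View pics/wrist3.png

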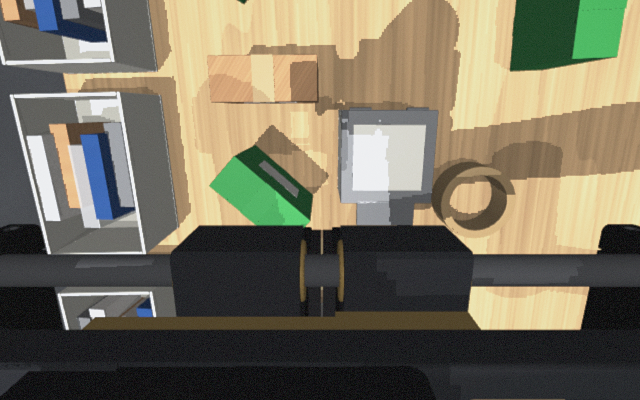

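The carton is upright at (208–318, 54–102), past the bin's end. The lid is at (341–437, 109–203).

```bash
python3 - <<'E'
from h import *
import pickle;c=pickle.load(open("w3.pkl","rb"))
for p in [(208,55),(317,53),(318,101),(208,102)]: print("c",ray(c,*p,.12))
for p in [(341,109),(437,109),(341,203),(433,203),(357,203),(412,203)]: print("lid",ray(c,*p,.083))
for p in [(209,185),(250,147),(313,197)]: print("green",ray(c,*p,.12))
E
```

```text
c [ 0.7197 -0.2467]
c [ 0.6108 -0.246 ]
c [ 0.6109 -0.2   ]
c [ 0.7244 -0.2016]
lid [ 0.5854 -0.1913]
lid [ 0.476  -0.1888]
lid [ 0.5863 -0.0802]
lid [ 0.4742 -0.0777]
lid [ 0.5668 -0.0798]
lid [ 0.4998 -0.0783]
green [ 0.7325 -0.1141]
green [ 0.6845 -0.1545]
green [ 0.6191 -0.098 ]
```

The carton centre is at (0.667, −0.223), about 135 mm along the bin's y, with a 25 mm gap past the bin's end. The lip spans x 0.498–0.567 with its front edge at y ≈ −0.051, and the hinge is at y ≈ −0.189. The tool can only point straight down, so the fingers will straddle the 70 mm lip, hold its side edges and carry it around the hinge arc.

>>> play_rows --targets '[[[0, -0.02, 0.015, -0.02, 0], [0, -0.04, 0.03, -0.05, 0], [0, -0.06, 0.045, -0.08, 0], [0, -0.075, 0.062, -0.11, 0], [0, -0.075, 0.062, -0.14, 0]]]'

```text
time_s: 6.33
tcp_pos: [0.5288, -0.062, 0.2001]
ee_rot: [[-0.025, -1.0, -0.003], [-1.0, 0.025, 0.001], [-0.001, 0.003, -1.0]]
wrist_force: [1.0, -0.4, -0.0]
gripper_width: 0.297
```

>>> play_rows --targets '[[[0, 0, 0, 0, 0], [0, 0, 0, 0, 0], [0, 0, 0, 0, 0], [0, 0, 0, 0, 0]]]'

```text
time_s: 6.67
tcp_pos: [0.5343, -0.063, 0.2039]
ee_rot: [[-0.026, -1.0, 0.004], [-1.0, 0.026, -0.0], [-0.0, -0.004, -1.0]]
wrist_force: [0.4, 0.2, -0.4]
gripper_width: 0.604
```

>>> play_rows --targets '[[[0, -0.001, 0.001, 0, 0], [0, -0.001, 0.001, 0, 0], [0, -0.001, 0.001, 0, 0], [0, -0.001, 0.001, -0.03, 0], [0, -0.001, 0.001, -0.06, 0]]]'

```text
time_s: 7.08
tcp_pos: [0.5335, -0.0611, 0.1438]
ee_rot: [[-0.025, -1.0, 0.007], [-1.0, 0.025, 0.001], [-0.001, -0.007, -1.0]]
wrist_force: [0.0, 0.5, -0.7]
gripper_width: 0.961
```

>>> play_rows --targets '[[[0, 0, 0, -0.015, 0], [0, 0, 0, -0.03, 0], [0, 0, 0, -0.045, 0], [0, 0, 0, -0.053, 0], [0, 0, 0, -0.053, 0]]]'

```text
time_s: 7.5
tcp_pos: [0.5306, -0.0614, 0.0876]
ee_rot: [[-0.025, -1.0, -0.004], [-1.0, 0.025, -0.0], [0.0, 0.004, -1.0]]
wrist_force: [-0.6, 0.3, -0.1]
gripper_width: 0.993
```

```bash
python3 - <<'E'
from h import *
s=sense();print(s['tcp_pos'],s['wrist_force'],s['gripper_width'])
a=capture("side")[120:240,240:400];b=capture("scene")[100:220,240:400]
cv2.imwrite("pics/g1.png",cv2.resize(np.vstack([a,b]).astype(np.uint8),None,fx=2.5,fy=2.5,interpolation=cv2.INTER_CUBIC))
E
```

```text
[ 0.5306281  -0.06144778  0.08758621] [-0.57648159  0.34360824 -0.09629735] 0.9934344426372524
```

View pics/g1.png

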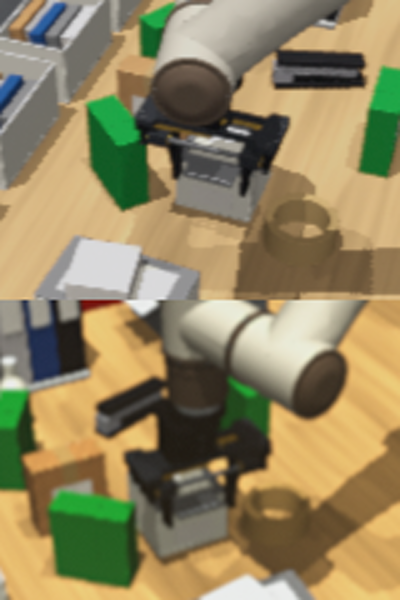

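The fingers straddle the lip with no contact (fingers at about (177,165) and (245,180) in the upper crop). Closing.

>>> play_rows --targets '[[[1, 0, 0, 0.001, 0], [1, 0, 0, 0.001, 0], [1, 0, 0, 0.001, 0], [1, 0, 0, 0.001, 0], [1, 0, 0, 0.001, 0]]]'

```text
time_s: 8.02
tcp_pos: [0.5324, -0.0613, 0.0909]
ee_rot: [[-0.025, -1.0, 0.002], [-1.0, 0.025, 0.0], [-0.0, -0.002, -1.0]]
wrist_force: [0.4, 0.0, 2.1]
gripper_width: 0.795
```

>>> play_rows --targets '[[[1, 0, 0, 0, 0], [1, 0, 0, 0, 0], [1, 0, 0, 0, 0], [1, 0, 0, 0, 0]]]'

```text
time_s: 8.35
tcp_pos: [0.5324, -0.0612, 0.0908]
ee_rot: [[-0.025, -1.0, 0.002], [-1.0, 0.025, 0.0], [-0.0, -0.002, -1.0]]
wrist_force: [0.9, 0.3, 5.5]
gripper_width: 0.797
```

>>> play_rows --targets '[[[1, 0, -0.0006, 0.0127, 0], [1, 0, -0.0025, 0.0253, 0], [1, 0, -0.0057, 0.0377, 0], [1, 0, -0.01, 0.0497, 0], [1, 0, -0.0156, 0.0611, 0]]]'

```text
time_s: 8.77
tcp_pos: [0.532, -0.0771, 0.1507]
ee_rot: [[-0.025, -1.0, 0.001], [-1.0, 0.025, 0.0], [-0.0, -0.001, -1.0]]
wrist_force: [4.0, -3.6, -5.2]
gripper_width: 0.793
```

>>> play_rows --targets '[[[1, 0, -0.0067, 0.0109, 0], [1, 0, -0.0144, 0.021, 0], [1, 0, -0.0231, 0.0304, 0], [1, -0.001, -0.0326, 0.0388, 0], [1, -0.001, -0.043, 0.0462, 0]]]'

```text
time_s: 9.18
tcp_pos: [0.5309, -0.1206, 0.1974]
ee_rot: [[-0.025, -1.0, 0.001], [-1.0, 0.025, 0.0], [-0.0, -0.001, -1.0]]
wrist_force: [4.1, -1.6, -8.7]
gripper_width: 0.796
```

>>> play_rows --targets '[[[1, 0, -0.0111, 0.0063, 0], [1, 0, -0.0227, 0.0115, 0], [1, 0, -0.0348, 0.0156, 0], [1, -0.001, -0.0472, 0.0183, 0], [1, -0.001, -0.0599, 0.0199, 0]]]'

```text
time_s: 9.6
tcp_pos: [0.5295, -0.1808, 0.2177]
ee_rot: [[-0.025, -1.0, 0.0], [-1.0, 0.025, 0.001], [-0.001, -0.0, -1.0]]
wrist_force: [3.3, 0.7, -4.2]
gripper_width: 0.796
```

>>> play_rows --targets '[[[1, 0, -0.0127, 0.0002, 0], [1, 0, -0.0254, -0.0008, 0], [1, 0, -0.038, -0.003, 0], [1, -0.001, -0.0502, -0.0065, 0], [1, -0.001, -0.0621, -0.0113, 0]]]'

```text
time_s: 10.02
tcp_pos: [0.528, -0.2438, 0.2067]
ee_rot: [[-0.025, -1.0, -0.001], [-1.0, 0.025, -0.001], [0.001, 0.0, -1.0]]
wrist_force: [-3.2, 0.3, 4.6]
gripper_width: 0.796
```

Lid at about 2.0 rad and still held (opening 0.796). Releasing, then straight up.

>>> play_rows --targets '[[[0, 0, 0, 0, 0], [0, 0, 0, 0, 0], [0, 0, 0, 0, 0], [0, 0, 0, 0, 0], [0, 0, 0, 0, 0]]]'

```text
time_s: 10.43
tcp_pos: [0.5286, -0.2415, 0.2058]
ee_rot: [[-0.024, -1.0, -0.0], [-1.0, 0.024, 0.0], [-0.0, 0.0, -1.0]]
wrist_force: [-0.0, 0.9, -0.3]
gripper_width: 0.988
```

>>> play_rows --targets '[[[0, 0, 0, 0.02, 0], [0, 0, 0, 0.05, 0], [0, 0, 0, 0.09, 0], [0, 0, 0.03, 0.12, 0], [0, 0, 0.07, 0.13, 0]]]'

```text
time_s: 10.85
tcp_pos: [0.5304, -0.1735, 0.3413]
ee_rot: [[-0.028, -1.0, 0.009], [-1.0, 0.028, -0.003], [0.003, -0.009, -1.0]]
wrist_force: [1.2, -0.1, 0.9]
gripper_width: 1.001
```

>>> play_rows --targets '[[[0, -0.03, 0.03, 0, 0], [0, -0.05, 0.07, 0, 0], [0, -0.06, 0.11, 0, 0], [0, -0.06, 0.13, 0, 0], [0, -0.06, 0.13, 0, 0]]]'

```text
time_s: 11.27
tcp_pos: [0.4678, -0.0387, 0.3367]
ee_rot: [[-0.019, -1.0, 0.002], [-1.0, 0.019, 0.001], [-0.001, -0.002, -1.0]]
wrist_force: [0.6, -0.0, -0.8]
gripper_width: 0.999
```

```bash
python3 - <<'E'
from h import *
s=sense();print(s['tcp_pos'],s['wrist_force'],s['gripper_width'])
a=capture("side")[80:260,220:420];b=capture("scene")[80:260,220:420]
cv2.imwrite("pics/f1.png",cv2.resize(np.hstack([a,b]).astype(np.uint8),None,fx=2,fy=2,interpolation=cv2.INTER_CUBIC))
E
```

```text
[ 0.46779419 -0.03866891  0.33674223] [ 0.60429188 -0.04770078 -0.82146882] 0.9994915209418804
```

View pics/f1.png

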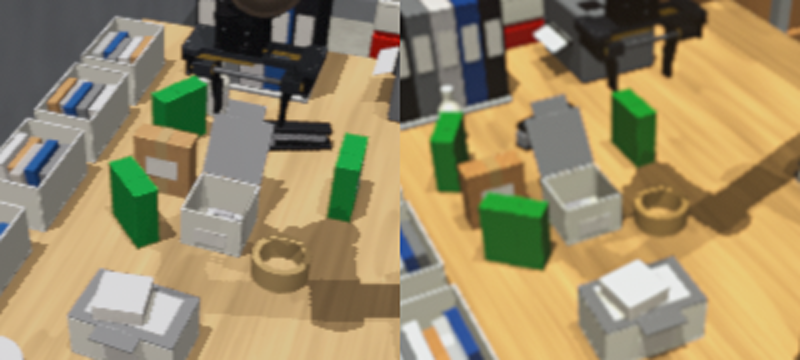

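The lid lies open with its lip at side pixel (345,132) and scene pixel (294,128). The carton stands upright and clear, the wide bin is shut and the gripper is free. I'll triangulate the lip, then hand in.

```bash
python3 - <<'E'
from h import *
Ps=[]
for n in("side","scene"):
    c=get_calibration(n);K=np.array(c['camera_matrix'])@np.diag([1,-1,-1]);Ps.append(K@np.linalg.inv(c['T'])[:3])
X=cv2.triangulatePoints(Ps[0],Ps[1],np.array([[345.],[132]]),np.array([[294.],[128.5]]));X=(X[:3]/X[3])[:,0]
th=np.arctan2(X[2]-.08,X[1]+.189);print(X,th)
if th>2.05 : finish_job();print("done")
E
```

```text
[ 0.52085367 -0.27876708  0.18491371] 2.2785485013607953
the job is handed in; nothing more can be done
done
```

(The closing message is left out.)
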